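# Hang the second shelf bracket and set up the spray-bottle shelf

## Task

Hang the loose orange bracket on the bare blue upright, level with the bracket already on the other upright: press its two hook tabs into the two top slots, then push it down until it is fully engaged. Then lay the plywood board flat, centred and square across the two bracket arms, and finally stand the spray bottle upright near the middle of the board. Leave the screwdriver, abrasive disc, reel spool and tin where they are, and do not tip the bottle over.

Things in the scene. Friction and masses are not known exactly. Their poses are not given: they have to be found in the camera images.
- rack: dark steel foot plate, fixed, 100 x 260 mm, 6 mm thick, carrying both uprights. Origin: on the bench, midway between the uprights, in the plane of their slotted faces. x points into the faces (the way tabs are pressed in), y along the row of uprights, z up. The uprights stand at y = +75 and -75 mm, axes parallel to it; which one is bare varies
- upright_bare: blue slotted steel upright without bracket, fixed, 40 mm wide, 182 mm tall. Origin: its bottom (6 mm above the bench), in the plane of the slotted face, on the centre line; x points into the face, z up. Face 5 mm thick, 30 mm hollow behind. Four slots in one column, each 14 mm wide (y), 26 mm high, centres at z = 61, 95, 129, 163 mm (the top two are to be used)
- seat (a point): point on the bare upright's frame, 75 mm in front of its face (x = -75, y = 0, z = 100 mm in the upright's frame, same axes): where the bracket's origin lies when it is fully engaged, axes parallel, give or take 3 degrees of sag
- upright_set: the other blue upright, same shape and frame, with an identical orange bracket permanently mounted at the right level (arm underside at z = 100 mm, arm top at z = 122 mm in its frame)
- bracket: loose orange bracket, 0.2 to 0.4 kg, standing on its arm. Origin: middle of the arm's underside. Arm 16 mm wide (y), z 0 to 22, x -78 to +69 mm; pinch it across its width near the middle. Back plate at the +x end: x 69 to 75, 44 mm wide, z 0 to 66. Front lip: x -83 to -75, 44 mm wide, z 0 to 32. Two steel hook tabs stick out of the plate in +x
- upper_tab (a point): on the bracket's plate, rear face, centre of the upper hook tab (z = 49 mm; the lower tab is at z = 15). Tabs are 8 mm wide, 18 mm tall, 14 mm long; the tip hangs 10 mm below an 8 mm tall, 7 mm long neck. Tabs centred in the slots = bracket 14 mm above its engaged height: press in until the plate meets the face, then push down 14 mm until it stops
- board: loose plywood board 66 (x) x 200 (y) x 20 mm (z), about 0.2 kg, lying flat. Origin: centre of its underside. On the shelf its y axis runs along the row of uprights (either way round); it rests across both arms (tops 128 mm above the bench), centred between the uprights, between back plates and front lips (middle of the arms: 75 mm in front of the slotted faces)
- bottle: loose white spray bottle with blue trigger head, 150 mm tall, 0.14 to 0.28 kg, standing. Origin: centre of its underside. Round body 50 mm across up to z = 75 mm, narrowing to a neck; the blue head is a block 20 mm wide (y), 66 mm long (x -41 to +25), z 116 to 150 mm, which can be pinched across its width from above
- screwdriver: loose screwdriver, yellow handle, 190 mm long, lying on the bench; leave alone
- disc: loose grey abrasive disc, 120 mm across, 8 mm thick, lying flat; origin at the centre of its underside; leave alone
- spool: loose aluminium reel spool, 68 mm across, 58 mm tall, standing; origin at the centre of its underside; leave alone
- tin: loose tin with a red label, 60 mm across, 75 mm tall; origin at the centre of its underside; leave alone

How it is judged:
On the way, in this order (a step that is already met when the one before it is completed fails the run):
1. the loose bracket is fully engaged in the two top slots of the bare upright (x of bracket in the frame of upright_bare between -0.081 and -0.069 m and y of bracket in the frame of upright_bare between -0.008 and 0.008 m and z of bracket in the frame of upright_bare between 0.091 and 0.105 m and angle between bracket's own z axis and vertical below 0.09 rad and angle between the x axis of bracket and the x axis of upright_bare, either way round below 0.1 rad), for 0.2 s.
2. the board lies across both bracket arms (all of step 1 and x of board in the frame of rack between -0.112 and -0.038 m and y of board in the frame of rack between -0.018 and 0.018 m and z of board in the frame of rack between 0.121 and 0.134 m and angle between board's own z axis and vertical below 0.09 rad and angle between the y axis of board and the y axis of rack, either way round below 0.17 rad and contact force between board and bracket above 0.1 N and contact force between board and upright_set above 0.1 N), for 0.2 s.
3. the bottle stands on the board (all of step 2 and x of bottle in the frame of board between -0.022 and 0.022 m and y of bottle in the frame of board between -0.05 and 0.05 m and z of bottle in the frame of board between 0.015 and 0.025 m and angle between bottle's own z axis and vertical below 0.12 rad and contact force between bottle and board above 0.3 N), for 0.2 s.
At the end, for the whole second after the job is handed in: Bracket engaged in the top slots (within 6 mm in x, 8 mm in y, z 91 to 105 mm, 0.09 rad); board resting on both arms, centred within 18 mm, level within 0.09 and square within 0.17 rad; bottle upright on it within 0.12 rad, 50 mm of its middle and 22 mm of its centre line; all at rest (all of step 3 and linear speed of each of bracket, board, bottle below 0.02 m/s); the robot touches nothing.
It fails at once if a thing that should be left alone was moved more than 25 mm (distance of any of screwdriver, disc, spool, tin from where it was at the start of the episode above 0.025 m).
It fails at once if the bottle was tipped over (angle between bottle's own z axis and vertical above 0.7 rad).
It also fails if it takes over 72 s, if anything falls off the work surface, if the arm or the gripper's body presses on something with over 40 N, if the wrist force passes 120 N, or if a joint passes its speed limit or range.

## Robot

A 6-joint arm with a two-finger parallel gripper is mounted at the origin on the work surface. World frame = base frame: x ahead of the robot, y to its left, z up, the work surface at z = 0. Lengths are in m, angles in rad, forces in N, time in s.
With the tool pointing down it reaches from about 0.25 to 0.775 m from the base axis. Payload 4 kg.
Tool frame: the origin (TCP) lies at the very end of the fingers, on their centre line; the grasp point (between the pads) lies 19 mm behind it; z points along the fingers, y is the direction in which the jaws open and shut (so a half turn about z gives the same grasp; the last joint's range is limited). The gripper opens to 94 mm and grips with 3 to 60 N. Pads are 16 mm wide; open, the fingers measure 119 mm over their backs; the gripper's body (75 mm by 177 mm) begins 78 mm behind the grasp point.
Start: joints at [-1.37, 0.087, 1.371, -0, 1.684, -0.103], TCP at [0.165, -0.525, 0.206] pointing down, gripper open.
Joint ranges: [-3.1, 3.1], [-0.76, 2.03], [0.27, 2.55], [-1.08, 4.22], [0.17, 2.65], [-2.57, 2.57]. Speed limits (rad/s): [2.79, 2.79, 3.14, 3.14, 3.14, 3.14].

## Interface

Orientations are given as [roll, pitch, yaw] about the fixed x, y, z axes, in that order (R = Rz(yaw) Ry(pitch) Rx(roll)).
In Python, from bench import robot, snapshot, calibration gives the robot as it stands. The module is installed in compiled form; this text tells all that it offers.
- The arm moves only by the tool servo_tool, never from a script. Its argument "series" is text: rows parted by semicolons, each of 5 numbers parted by spaces: the closure, from -1 (fully open) to 1 (shut), then the shift along the tool's x, y, z in cm, then the turn about the tool's z in rad. A call has 1 to 20 rows; each row is the pose to reach, as a shift and turn from the pose commanded when the call began, along the tool's axes at that moment; what a row does not reach only later rows make up. A row lasts 1/12 s, in which the tool goes at most 41.7 mm and 7.16 degrees, less where a joint would pass 70% of its speed; a pose out of reach is approached as far as the arm can. A call with a gripper value outside its range is refused whole. The fingers move at their own pace and stop on an object; the grip force is fixed at half the most. Time passes only in rows, so rows that repeat a pose let the fingers close. It gives the time, the measured TCP pose, the force and the opening at its end, in the units of the state.
- robot.get_obs(): the state, without advancing time (a new reading comes with each control period).
- snapshot(name): name is "scene" or "top" or "wrist"; returns (picture, depth): 400x640x3 uint8, red, green, blue; 400x640 float32, m along the optical axis (not along the pixel's ray), 0 where there is no reading.
- calibration(name): a dict with "fx", "fy", "cx", "cy" (pixels), "rvec" (rotation vector, rad) and "tvec" (3), from world to camera coordinates, as OpenCV has them; the wrist camera has in their place "tool_from_camera" (4x4, takes a point from camera to tool coordinates, whose origin is the TCP and whose axes are the flange's). Camera axes: x right, y down, z forward; pixel columns grow to the right and rows downward; lengths in m; the calibration is good to about 2 mm. A picture is of the moment at which its call begins: read the wrist's pose just before it. calibration takes no time and is no camera call.
- robot.close_job(): hands the job in, once; it reports no verdict.
The state is a dict: "time": time; "joint_positions": joint angles; "qvel": joint speeds; "joint_torque": joint torques, N m; "tool_pos": TCP position; "ee_rot": TCP orientation; "wrist_force": force on the tool from outside, world axes, zero at the start; "wrist_torque": the same for the moment, N m; "width": finger opening in m.
Only numpy, scipy, OpenCV 4.12 (cv2) and the standard library are available. Lean on these libraries where they do the work, as an engineer would, in place of code of your own. Each camera call takes 0.05 s, during which the arm holds its last target. There are 200 camera calls.

## Working session

There is one attempt and no reset: what is moved stays moved. The work goes in short steps, Python scripts to look and compute and a tool call to move; the robot and the scene stay as the last step left them, time stands still between calls to the robot, and variables do not carry over. Pictures are saved under pics/ and viewed, about 8 in all and at most 12, crops included, and the job is handed in when it is done.

Besides the shell and the picture viewer there is one more tool, called after "Emit:" as a command line: name --argument value ..., lists and objects as JSON in quotes. servo_tool: Moves the arm, as the interface text tells. Its arguments: {"type":"object","properties":{"series":{"type":"string"}},"required":["series"]}

```bash
mkdir -p pics; cat > h.py <<'E'
import numpy as np, cv2
from scipy.spatial.transform import Rotation as Rn
from bench import robot, snapshot, calibration
def snap(name):
    o=robot.get_obs(); p,d=snapshot(name); c=calibration(name)
    if name=="wrist":
        T=np.eye(4); T[:3,:3]=Rn.from_euler('xyz',o['ee_rot']).as_matrix(); T[:3,3]=o['tool_pos']
        W=T@np.array(c['tool_from_camera'])
    else:
        R=cv2.Rodrigues(np.array(c['rvec'],float))[0]; W=np.eye(4); W[:3,:3]=R.T; W[:3,3]=-R.T@np.ravel(c['tvec'])
    return p,d,c,W
def pts(d,c,W):
    v,u=np.mgrid[:d.shape[0],:d.shape[1]]
    P=np.stack([(u-c['cx'])/c['fx']*d,(v-c['cy'])/c['fy']*d,d],-1)
    P=P@W[:3,:3].T+W[:3,3]; P[d==0]=np.nan; return P
def save(n,p): cv2.imwrite(f'pics/{n}.png',cv2.cvtColor(p,cv2.COLOR_RGB2BGR))
E
python3 - <<'E'
from h import *
for n in("scene","top"):
    p,d,c,W=snap(n); save(n+"0",p); np.savez(n,p=p,P=pts(d,c,W)); print(c,W[:3,3])
print(robot.get_obs())
E
```

```text
{'fx': 435.82769618899755, 'fy': 435.82769618899755, 'cx': 322.27689731533565, 'cy': 200.1924270677641, 'rvec': array([ 2.10264589,  1.39168914, -0.49511936]), 'tvec': array([-0.17853821, -0.33345975,  1.79190802])} [ 1.35255697 -0.3854854   1.17302869]
{'fx': 376.8085328262462, 'fy': 376.8085328262462, 'cx': 315.4274991886047, 'cy': 200.90035682725429, 'rvec': array([ 2.17749294, -2.1978624 ,  0.10491159]), 'tvec': array([-0.03126089,  0.50396265,  1.17259804])} [ 0.40789564 -0.0171052   1.2096571 ]
{'time': 0.1, 'joint_positions': array([-1.37012890e+00,  8.78775750e-02,  1.37208177e+00, -3.35161040e-05,
        1.68359322e+00, -1.03147654e-01]), 'qvel': array([ 0.00051162, -0.0025553 , -0.00485607, -0.00026775,  0.00020105,
       -0.00108467]), 'joint_torque': array([ 3.08515919e-03, -3.41253519e+01, -3.03301013e+01,  7.22063310e-02,
        3.04439839e-02, -8.91136415e-05]), 'tool_pos': array([ 0.16440112, -0.52434326,  0.20443397]), 'ee_rot': array([-3.13963972e+00, -1.68668909e-04,  3.03811175e-01]), 'wrist_force': array([-0.07739034, -0.37292491, -0.24099062]), 'wrist_torque': array([ 0.01096951,  0.03628236, -0.01273149]), 'width': 0.09399200792208019}
```

View pics/scene0.png

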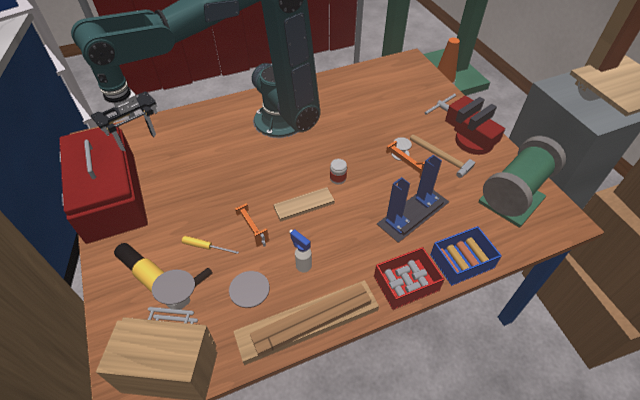

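View pics/top0.png

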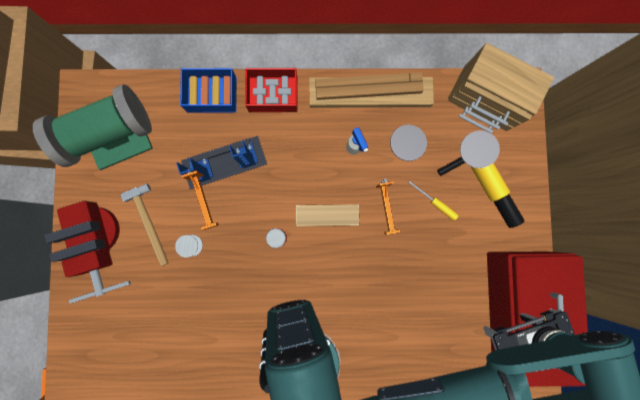

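Scene: the loose bracket is at top px (388,208) with its plate and tabs toward +x. The board is at (327,215), the bottle at (357,142), and the bare upright at about (242,153). Next I'll measure from the depth clouds.

```bash
python3 - <<'E'
from h import *
T=np.load('top.npz');p=T['p'];P=T['P'];S=np.load('scene.npz')
a=cv2.resize(p[125:250,170:290],None,fx=4,fy=4,interpolation=cv2.INTER_CUBIC)
b=cv2.resize(p[125:250,335:410],None,fx=4,fy=4,interpolation=cv2.INTER_CUBIC)
save('crop',np.hstack([a,b]))
def box(P,p,m,nm):
    Q=P[m]; Q=Q[~np.isnan(Q).any(1)]
    (c,s,ang)=cv2.minAreaRect(Q[:,:2].astype(np.float32)*1000); print(nm,len(Q),np.round(c,1),np.round(s,1),round(ang,2),'z',np.round(np.percentile(Q[:,2],[2,50,98]),4))
v,u=np.mgrid[:400,:640]
def reg(u0,u1,v0,v1): return (u>=u0)&(u<=u1)&(v>=v0)&(v<=v1)
I=p.astype(int);r,g,bl=I[...,0],I[...,1],I[...,2]
box(P,p,reg(285,370,195,235)&(P[...,2]>.014),'board')
orange=(r>180)&(g>70)&(g<150)&(bl<90)
box(P,p,reg(370,410,175,245)&orange,'bracket all')
box(P,p,reg(370,410,175,245)&orange&(P[...,2]<.027)&(P[...,2]>.016),'bracket arm')
box(P,p,reg(370,410,165,200)&(P[...,2]>.05),'plate')
box(P,p,reg(370,410,222,245)&(P[...,2]>.027),'lip')
box(P,p,reg(170,290,125,205)&(P[...,2]>.165),'tops')
box(P,p,reg(225,290,125,185)&(P[...,2]>.175),'top bare')
box(P,p,reg(170,220,125,185)&(P[...,2]>.175),'top set')
box(P,p,reg(185,225,170,235)&orange&(P[...,2]>.11)&(P[...,2]<.132),'setarm')
box(P,p,reg(345,375,120,160)&(bl>120)&(r<90)&(P[...,2]>.1),'head')
box(P,p,reg(390,430,120,165)&(P[...,2]>.004)&(P[...,2]<.012),'disc')
box(P,p,reg(262,292,225,252)&(P[...,2]>.06),'tin')
box(P,p,reg(170,206,230,262)&(P[...,2]>.04),'spool')
E
```

```text
board 1311 [457.7 -53.7] [ 88.7 241.5] 8.09 z [0.0156 0.0202 0.0248]
bracket all 299 [ 482.1 -279. ] [128.9 172.7] 84.1 z [-0.0038  0.0029  0.0669]
bracket arm 75 [ 479.7 -264.8] [142.7  17.3] 9.11 z [0.0173 0.0219 0.0258]
plate 51 [ 556.4 -251.9] [22.2 43.4] 26.14 z [0.0523 0.063  0.0692]
lip 37 [ 405.2 -276.1] [ 7.7 43.2] 8.73 z [0.0287 0.032  0.0357]
tops 255 [609.4 250.2] [ 43.1 191. ] 17.23 z [0.1655 0.1827 0.1908]
top bare 76 [635.7 179.6] [34.  40.4] 18.46 z [0.1756 0.1864 0.1912]
top set 94 [586.7 320.8] [41.6 41.4] 18.66 z [0.1757 0.1864 0.1908]
setarm 227 [494.5 291.7] [152.1  26.6] 12.01 z [0.1247 0.1282 0.1315]
head 164 [ 672.3 -161.3] [62.8 23.7] 23.68 z [0.1121 0.1492 0.1533]
disc 993 [ 693.2 -346.6] [132.6 149.9] 89.52 z [0.0043 0.0078 0.0116]
tin 304 [391.2  85.6] [56.4 56.3] 39.8 z [0.0619 0.0749 0.0787]
spool 400 [368.8 357.2] [67.1 63.4] 89.47 z [0.0537 0.0585 0.0629]
```

View pics/crop.png

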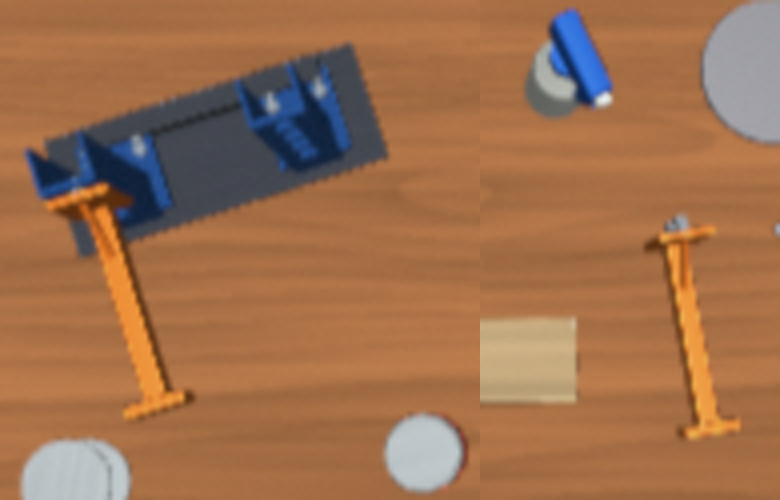

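```bash
cat >> h.py <<'E'
def to(x,y,z,yaw):
    o=robot.get_obs(); R=Rn.from_euler('xyz',o['ee_rot']).as_matrix()
    s=R.T@(np.array([x,y,z])-o['tool_pos'])*100; y0=o['ee_rot'][2]
    t=(y0-yaw+np.pi/2)%np.pi-np.pi/2
    print('shift cm',np.round(s,2),'turn',round(t,3),'| now',np.round(o['tool_pos'],4),np.round(o['ee_rot'],3),'t',o['time'],'w',o['width'],'F',np.round(o['wrist_force'],1))
E
python3 - <<'E'
from h import *
print(calibration('wrist')); to(.484,-.264,.17,.157)
E
```

```text
{'fx': 303.2064203474616, 'fy': 303.2064203474616, 'cx': 321.59809217751996, 'cy': 204.78749837466077, 'tool_from_camera': array([[ 3.08993054e-04, -9.59399599e-01, -2.82050197e-01,
         8.28913007e-02],
       [ 9.99999922e-01,  3.65940738e-04, -1.49230060e-04,
         2.12982756e-04],
       [ 2.46384917e-04, -2.82050129e-01,  9.59399637e-01,
        -1.78246965e-01],
       [ 0.00000000e+00,  0.00000000e+00,  0.00000000e+00,
         1.00000000e+00]])}
shift cm [ 38.28 -15.27   3.48] turn 0.147 | now [ 0.1644 -0.5243  0.2044] [-3.14  -0.     0.304] t 0.1 w 0.09399200792208019 F [-0.1 -0.4 -0.2]
```

Emit:
servo_tool --series "-1 4 -1.6 0 0.015;-1 8 -3.2 0 0.03;-1 12 -4.8 0 0.045;-1 16 -6.4 0 0.06;-1 20 -8 1 0.075;-1 24 -9.6 1.5 0.09;-1 28 -11.2 2 0.105;-1 32 -12.8 2.5 0.12;-1 35 -14.1 3 0.135;-1 38.3 -15.3 3.5 0.147;-1 38.3 -15.3 3.5 0.147;-1 38.3 -15.3 3.5 0.147"

```text
time: 1.1
tool_pos: [0.4848, -0.2625, 0.1691]
ee_rot: [-3.14, 0.002, 0.161]
wrist_force: [-0.6, 0.2, 0.6]
width: 0.0942
```

```bash
python3 - <<'E'
from h import *
p,d,c,W=snap('wrist'); P=pts(d,c,W); save('w1',p); I=p.astype(int);r,g,b=I[...,0],I[...,1],I[...,2]
O=(r>150)&(g>50)&(g<150)&(b<90)&(r-b>100)
def box(m,nm):
    Q=P[m]; Q=Q[~np.isnan(Q).any(1)]
    if len(Q)<5: print(nm,len(Q));return
    (cc,s,ang)=cv2.minAreaRect(Q[:,:2].astype(np.float32)*1000); print(nm,len(Q),np.round(cc,1),np.round(s,1),round(ang,2),'z',np.round(np.percentile(Q[:,2],[2,50,98]),4))
z=P[...,2]; near=(np.hypot(P[...,0]-.484,P[...,1]+.264)<.13)
box(O&near&(z>.018)&(z<.026),'arm'); box(near&O&(z>.061)&(z<.072),'plate'); box(near&O&(z>.029)&(z<.036),'lip')
to(.484,-.264,.17,.157)
E
```

```text
arm 188 [ 479.6 -265.9] [141.8  15.7] 9.0 z [0.0191 0.0207 0.025 ]
plate 44 [ 557.  -253.1] [ 4.4 42.9] 15.07 z [0.0635 0.0648 0.0663]
lip 103 [ 464.9 -277.3] [ 42.  131.5] 89.58 z [0.0294 0.0309 0.0353]
shift cm [-0.01  0.02 -0.03] turn 0.002 | now [ 0.484  -0.2638  0.1697] [-3.141e+00  2.000e-03  1.590e-01] t 1.15 w 0.0937272169177807 F [0.3 0.  0. ]
```

View pics/w1.png

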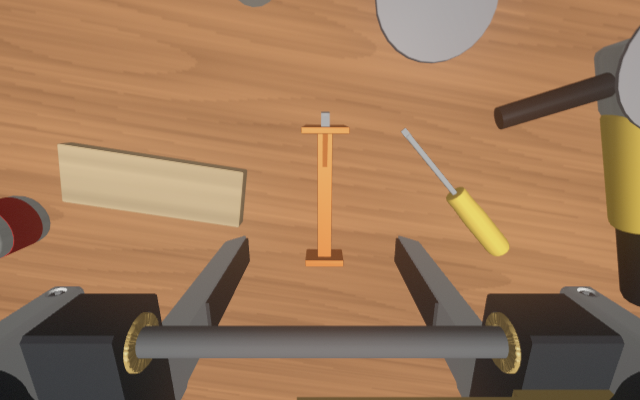

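The bracket is centred at u≈325, square between the fingers, with the screwdriver clear to the right. Descend and grip.

Emit:
servo_tool --series "0 0 0.15 4 0;0 0 0.15 8 0;0 0 0.15 12 0;0 0 0.15 14.5 0;0 0 0.15 15.8 0;0 0 0.15 16.4 0;0 0 0.15 16.4 0;1 0 0.15 16.4 0;1 0 0.15 16.4 0;1 0 0.15 16.4 0;1 0 0.15 16.4 0;1 0 0.15 16.4 0;1 0 0.15 16.4 0"

```text
time: 2.23
tool_pos: [0.485, -0.2656, 0.0075]
ee_rot: [3.141, -0.001, 0.157]
wrist_force: [-0.5, 1.7, 3.7]
width: 0.0159
```

```bash
python3 - <<'E'
from h import *
to(.484,-.264,.25,.333)
E
```

```text
shift cm [ -0.04  -0.17 -24.25] turn -0.176 | now [ 0.485  -0.2656  0.0075] [ 3.141e+00 -1.000e-03  1.570e-01] t 2.2333 w 0.015894852026595047 F [-0.5  1.7  3.7]
```

Emit:
servo_tool --series "0.3 0 0 0 0;0.3 0 0 0.3 0;0.3 0 0 0.5 0;0.3 0 0 0.5 0;1 0 0 0.5 0;1 0 0 0.5 0;1 0 0 0.5 0;1 0 0 0.5 0;1 0 0 0.5 0"

```text
time: 2.98
tool_pos: [0.4844, -0.2658, 0.0014]
ee_rot: [3.142, 0.0, 0.157]
wrist_force: [0.7, 0.8, -1.0]
width: 0.0162
```

Emit:
servo_tool --series "1 0 0 -1 0;1 0 0 -3 0;1 0 0 -6 0;1 0 0 -10 0;1 0 0 -14 0;1 0 0 -18 0;1 0 0 -19 0;1 0 0 -19 0"

```text
time: 3.65
tool_pos: [0.4863, -0.267, 0.1962]
ee_rot: [3.135, -0.007, 0.157]
wrist_force: [0.5, -0.4, -4.0]
width: 0.0158
```

```bash
python3 - <<'E'
from h import *
to(.45,.116,.19,.333)
p,d,c,W=snap('wrist'); P=pts(d,c,W); save('w2',p)
E
```

```text
shift cm [  2.4  -38.4    0.39] turn -0.176 | now [ 0.4863 -0.267   0.1962] [ 3.135 -0.007  0.157] t 3.65 w 0.015829098589046034 F [ 0.5 -0.4 -4. ]
```

Emit:
servo_tool --series "1 0.2 -2 0 -0.01;1 0.5 -6 0 -0.03;1 0.7 -10 0 -0.05;1 1 -14 0 -0.07;1 1.2 -18 0 -0.09;1 1.5 -22 0 -0.11;1 1.7 -26 0 -0.13;1 2 -30 0 -0.15;1 2.2 -34 0 -0.17;1 2.4 -37 0 -0.176;1 2.4 -38.4 0.3 -0.176;1 2.4 -38.4 0.3 -0.176;1 2.4 -38.4 0.3 -0.176"

```text
time: 4.78
tool_pos: [0.4461, 0.1174, 0.1845]
ee_rot: [-3.141, 0.007, 0.335]
wrist_force: [-0.0, 0.0, -3.5]
width: 0.0159
```

```bash
python3 - <<'E'
from h import *
to(.4536,.1169,.19,.333)
p,d,c,W=snap('wrist'); P=pts(d,c,W); save('w2',p); np.savez('w2',p=p,P=P); I=p.astype(int);r,g,b=I[...,0],I[...,1],I[...,2]
O=(r>150)&(g>50)&(g<150)&(b<90)&(r-b>100)
B=(b>r+25)&(b>60)
def box(m,nm):
    Q=P[m]; Q=Q[~np.isnan(Q).any(1)]
    if len(Q)<5: print(nm,len(Q));return
    (cc,s,ang)=cv2.minAreaRect(Q[:,:2].astype(np.float32)*1000); print(nm,len(Q),np.round(cc,1),np.round(s,1),round(ang,2),'z',np.round(np.percentile(Q[:,2],[2,50,98]),4))
z=P[...,2]
box(B&(z>.18)&(np.hypot(P[...,0]-.636,P[...,1]-.18)<.05),'bare')
box(B&(z>.18)&(np.hypot(P[...,0]-.587,P[...,1]-.32)<.05),'set')
# set arm
A=O&(z>.122)&(z<.133)&(P[...,1]>.22);box(A,'setarm')
v,u=np.mgrid[:400,:640]
C=O&(P[...,1]<.2);box(C&(z>.2),'held')
E
```

```text
shift cm [ 0.69  0.29 -0.56] turn 0.002 | now [0.4461 0.1174 0.1845] [-3.141  0.007  0.335] t 4.7833 w 0.015895088346169317 F [-0.   0.  -3.5]
bare 0
set 0
setarm 3685 [489.4 288.9] [121.   17.5] 17.86 z [0.1254 0.127  0.1292]
held 2225 [442.1 115.7] [158.3  44.1] 19.18 z [0.2029 0.2146 0.2482]
```

View pics/w2.png

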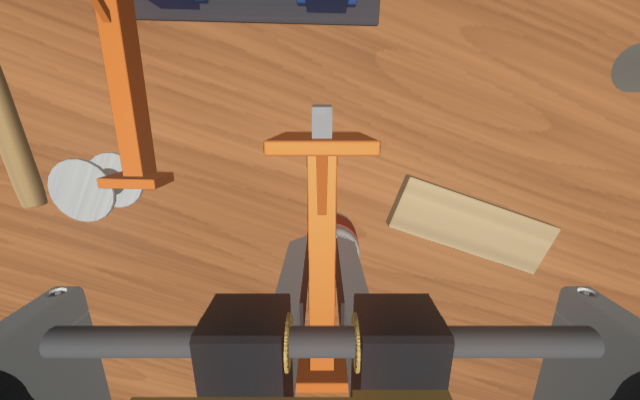

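The held bracket is seen square at u≈322. The set bracket is at upper left with its lip at (127,183), and the rack's front edge is at the top. I'll compare the two brackets in this same picture.

```bash
python3 - <<'E'
from h import *
D=np.load('w2.npz');p,P=D['p'],D['P'];I=p.astype(int);r,g,b=I[...,0],I[...,1],I[...,2];z=P[...,2]
O=(r>150)&(g>50)&(g<150)&(b<90)&(r-b>100)
def arm(m,nm):
    Q=P[m][:,:2]*1000; 
    th=.32
    for _ in range(4):
        e=np.array([np.cos(th),np.sin(th)]);n=np.array([-e[1],e[0]]);s=Q@e;t=Q@n
        bins=np.arange(s.min()+8,s.max()-8,5);S=[];C=[];Wd=[]
        for k in bins:
            q=t[(s>=k)&(s<k+5)]
            if len(q)>10: lo,hi=np.percentile(q,[2,98]);S.append(k+2.5);C.append((lo+hi)/2);Wd.append(hi-lo)
        f=np.polyfit(S,C,1); th+=np.arctan(f[0])
    e=np.array([np.cos(th),np.sin(th)]);n=np.array([-e[1],e[0]])
    print(nm,'yaw deg',np.degrees(th),'rad',th,'t0',np.median(Q@n),np.mean(C),'width',np.median(Wd),'s',s.min(),s.max(),'resid',np.std(np.array(C)-np.polyval(f,S)))
    return e,n
e,n=arm(O&(z>.122)&(z<.1295)&(P[...,1]>.22),'set')
lip=O&(z>.133)&(z<.141)&(P[...,1]>.22)&(P[...,0]<.47)
Q=P[lip][:,:2]*1000;print('lip top s',np.percentile(Q@e,[2,50,98]),'t',np.percentile(Q@n,[2,50,98]))
hz=np.nanmedian(z[O&(P[...,1]<.2)&(z>.2)&(z<.215)]);print('held arm top z',hz)
h=O&(P[...,1]<.2)&(abs(z-hz)<.004);eh,nh=arm(h,'held')
pl=O&(P[...,1]<.2)&(z>hz+.039)&(z<hz+.048);Q=P[pl][:,:2]*1000
print('plate top',len(Q),'s',np.percentile(Q@eh,[2,50,98]),'t',np.percentile(Q@nh,[2,50,98]))
# foot plate front edge
dark=(z<.012)&(z>-.01)&(r<90)&(abs(r-b)<40);v,u=np.mgrid[:400,:640]
E=[]
for uu in range(230,370,3):
    vv=np.where(dark[:60,uu])[0]
    if len(vv): E.append(P[vv.max(),uu])
E=np.array(E);f=np.polyfit(E[:,1],E[:,0],1);print('foot edge yaw',np.degrees(-np.arctan(f[0])),E[0],E[-1])
E
```

```text
set yaw deg 18.060862657114825 rad 0.31522151911714535 t0 122.10204853048191 122.67469409906748 width 15.206622547417794 s 494.3602338208264 615.2851535828929 resid 0.12385459387070721
lip top s [487.19027162 490.93466521 494.40237284] t [101.67646346 122.21987194 142.53673097]
held arm top z 0.20494730939107744
held yaw deg 19.181483316754957 rad 0.3347800392937364 t0 -36.22432130170236 -35.90175123376473 width 15.332234264114318 s 383.54142558858854 522.8314192261172 resid 0.05675424763249732
plate top 376 s [528.90165979 534.19570652 534.63429963] t [-57.62448466 -36.10610331 -14.35280148]
foot edge yaw 17.902009386043765 [0.58136427 0.26593912 0.00270682] [0.62202491 0.1403752  0.00304542]
```

```bash
python3 - <<'E'
from h import *
to(.5075,.1365,.121,.315)
E
```

```text
shift cm [6.43 0.11 6.4 ] turn 0.018 | now [0.4467 0.1167 0.1853] [-3.141  0.006  0.333] t 4.8333 w 0.015585055942943142 F [-0.3  0.2 -3.7]
```

Emit:
servo_tool --series "1 1.5 0 2 0.005;1 3 0.1 4 0.01;1 4.5 0.1 5.5 0.015;1 5.8 0.1 6.4 0.018;1 6.4 0.1 6.4 0.018;1 6.4 0.1 6.4 0.018;1 6.4 0.1 6.4 0.018;1 6.4 0.1 6.4 0.018;1 6.4 0.1 6.4 0.018"

```text
time: 5.58
tool_pos: [0.5091, 0.1369, 0.1256]
ee_rot: [3.141, -0.002, 0.314]
wrist_force: [0.6, -0.7, -3.7]
width: 0.0156
```

```bash
cat > rel.py <<'E'
from h import *
import sys
obs=robot.get_obs()
to(.5503,.1505,.121,.315)
p,d,c,W=snap('wrist');P=pts(d,c,W);save(sys.argv[1],p)
I=p.astype(int);r,g,b=I[...,0],I[...,1],I[...,2];z=P[...,2]
O=(r>150)&(g>50)&(g<150)&(b<90)&(r-b>100);x0=obs['tool_pos']
def arm(m,nm):
    Q=P[m][:,:2]*1000; th=.32
    for _ in range(4):
        e=np.array([np.cos(th),np.sin(th)]);n=np.array([-e[1],e[0]]);s=Q@e;t=Q@n
        S=[];C=[]
        for k in np.arange(s.min()+8,s.max()-8,5):
            q=t[(s>=k)&(s<k+5)]
            if len(q)>10: S.append(k+2.5);C.append(np.percentile(q,[2,98]).mean())
        f=np.polyfit(S,C,1); th+=np.arctan(f[0])
    print(nm,'yaw',th,'t',np.mean(C),'s',s.min(),s.max(),'z',np.median(P[m][:,2])); return e,n
e,n=arm(O&(z>.122)&(z<.1295)&(P[...,1]>.23),'set')
hz=x0[2]+.021;h=O&(P[...,1]<.2)&(abs(z-hz)<.004);arm(h,'held')
pl=O&(P[...,1]<.21)&(z>hz+.039)&(z<hz+.048);Q=P[pl][:,:2]*1000
print('plate s',np.percentile(Q@e,[2,50,98]),'t',np.percentile(Q@n,[2,50,98]))
# bare upright top
Bm=(z>.17)&(z<.195)&(b>r+15)&(P[...,1]<.23);Q=P[Bm][:,:2]*1000
if len(Q)>10: print('bare top',len(Q),'s',np.percentile(Q@e,[1,50,99]),'t',np.percentile(Q@n,[1,50,99]))
E
python3 rel.py w3
```

```text
shift cm [ 4.34 -0.02  0.46] turn -0.001 | now [0.5091 0.1369 0.1256] [ 3.141e+00 -2.000e-03  3.140e-01] t 5.5833 w 0.015619477234027625 F [ 0.6 -0.7 -3.7]
set yaw 0.30635213962527225 t 127.34861948685472 s 492.83224624957086 637.4259977156395 z 0.12695112313583218
held yaw 0.31420901354486835 t -27.341083919224673 s 448.98423716695874 589.2838356403148 z 0.14496441492481393
plate s [595.06207229 600.35475209 600.90182224] t [-44.1625189  -22.42443039  -1.01337917]
bare top 2354 s [643.82085135 644.42623822 646.90990787] t [-41.16255907 -21.70816042  -1.84817069]
```

View pics/w3.png

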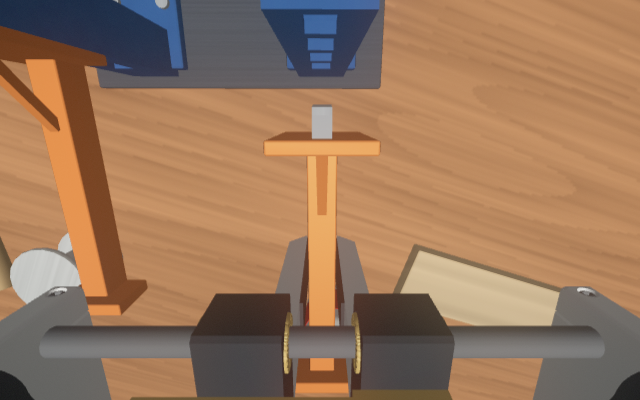

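The plate is centred on the upright (322 vs ~321 px) with a 43 mm gap, and the bracket is about 4 mm too high. Lower it 4 mm and press in slowly.

Emit:
servo_tool --series "1 0 -0.1 0.4 0;1 0.5 -0.1 0.4 0;1 1.2 -0.1 0.4 0;1 2 -0.1 0.4 0;1 2.5 -0.1 0.4 0;1 2.9 -0.1 0.4 0;1 3.2 -0.1 0.4 0;1 3.5 -0.1 0.4 0;1 3.8 -0.1 0.4 0;1 4 -0.1 0.4 0;1 4.15 -0.1 0.4 0;1 4.25 -0.1 0.4 0;1 4.3 -0.1 0.4 0;1 4.3 -0.1 0.4 0;1 4.3 -0.1 0.4 0"

```text
time: 6.88
tool_pos: [0.5495, 0.1515, 0.1205]
ee_rot: [3.142, 0.0, 0.315]
wrist_force: [0.0, -1.3, -2.4]
width: 0.0159
```

```bash
python3 rel.py w4
```

```text
shift cm [ 0.05  0.12 -0.05] turn -0.0 | now [0.5495 0.1515 0.1205] [3.142 0.    0.315] t 6.8833 w 0.0158977389626593 F [ 0.  -1.3 -2.4]
set yaw 0.37705466127707266 t 83.28445460634363 s 523.809987326631 642.6303151770521 z 0.1266767744446472
held yaw 0.3150763384336526 t -26.392503911470715 s 492.6628173353301 628.878859803743 z 0.1397882300157802
plate s [633.93496118 637.05628391 641.69078762] t [-87.61390259 -64.53124527 -44.44812158]
bare top 4122 s [640.67556102 653.45683045 676.33585766] t [-88.48707043 -65.2715096  -47.87042654]
```

Emit:
servo_tool --series "1 0.1 0 0 0;1 0.2 0 0 0;1 0.2 0 0 0;1 0.2 0 0 0"

```text
time: 7.27
tool_pos: [0.5497, 0.1517, 0.1204]
ee_rot: [-3.141, 0.004, 0.315]
wrist_force: [-5.3, -2.8, -0.7]
width: 0.0156
```

Emit:
servo_tool --series "1 0 0 0.2 0;1 0 0 0.4 0;1 0 0 0.6 0;1 0 0 0.8 0;1 0 0 1 0;1 0 0 1.2 0;1 0 0 1.4 0;1 0 0 1.4 0;1 0 0 1.4 0"

```text
time: 8.02
tool_pos: [0.5498, 0.1515, 0.1065]
ee_rot: [3.141, 0.004, 0.315]
wrist_force: [-5.0, -2.1, 0.3]
width: 0.0157
```

Emit:
servo_tool --series "1 0 0 0.1 0;1 0 0 0.2 0;1 0 0 0.3 0;1 0 0 0.3 0;1 0 0 0.3 0"

```text
time: 8.43
tool_pos: [0.55, 0.1516, 0.1043]
ee_rot: [3.141, 0.003, 0.315]
wrist_force: [-6.3, -2.3, 1.6]
width: 0.0154
```

```bash
python3 rel.py w5
```

```text
shift cm [-0.01  0.11 -1.67] turn -0.0 | now [0.55   0.1516 0.1043] [3.141e+00 3.000e-03 3.150e-01] t 8.4333 w 0.015403576627088486 F [-6.3 -2.3  1.6]
set yaw 0.36629254082474133 t 88.55695412636047 s 563.1623744827737 641.9299736697722 z 0.12665288807339115
held yaw 0.3197817932173776 t -29.142873100483445 s 493.4271549351381 628.1124494360315 z 0.12413121999728197
plate s [632.71233508 638.09016816 639.9992915 ] t [-81.84375081 -60.83978191 -38.58478052]
bare top 5952 s [641.26656166 654.76172508 676.76299785] t [-82.25676443 -59.52667373 -41.87406838]
```

View pics/w5.png

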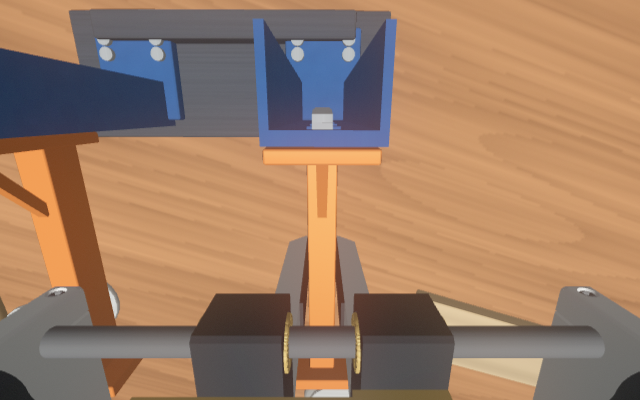

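Both tabs are through the face, with the plate against the upright. I'll check height and pitch against the set arm.

```bash
cat > chk.py <<'E'
from h import *
import sys
p,d,c,W=snap(sys.argv[1]);P=pts(d,c,W)
if len(sys.argv)>2: save(sys.argv[2],p)
o=robot.get_obs();print(o['tool_pos'],o['wrist_force'],o['width'])
e=np.array([.9507,.3101]);n=np.array([-.3101,.9507])
I=p.astype(int);r,g,b=I[...,0],I[...,1],I[...,2]
O=(r>140)&(g>50)&(g<150)&(b<100)&(r-b>90)
s=P[...,:2]@e*1000-569.8;t=P[...,:2]@n*1000-47.4;z=P[...,2]*1000
for nm,tc in(('set',75),('bare',-75)):
    m=O&(abs(t-tc)<6)&(abs(s)<66)&(z>110)&(z<140)
    A=np.c_[s[m],np.ones(m.sum())];f=np.linalg.lstsq(A,z[m],rcond=None)[0] if m.sum()>5 else None
    zz=z[m]
    print(nm,m.sum(),'slope,z0',f,'srange',(s[m].min(),s[m].max()) if m.sum() else '', 'resid',np.std(zz-A@f) if m.sum()>5 else '')
    m=O&(abs(t-tc)<30)&(abs(s-72)<9)&(z>162)&(z<182)
    if m.sum()>5: print('  plate top',m.sum(),'s',np.percentile(s[m],[3,97]),'t',np.percentile(t[m],[2,98]).mean(),'z',np.median(z[m]))
    m=(abs(t-tc)<35)&(abs(s-92)<30)&(z>184)&(z<194)&(b>r)
    if m.sum()>5: print('  upr top',m.sum(),'s',np.percentile(s[m],[1,99]),'t',np.percentile(t[m],[1,99]),'z',np.median(z[m]))
E
python3 chk.py wrist; python3 chk.py scene s2
```

```text
[0.55000107 0.15159665 0.10431309] [-6.41726945 -2.12851142  0.75190641] 0.015865208594251265
set 271 slope,z0 [3.55691078e-02 1.31530362e+02] srange (np.float64(18.153943733213396), np.float64(65.96082459643833)) resid 4.392851062191304
bare 148 slope,z0 [ 1.00714033 95.79551473] srange (np.float64(30.844024471210332), np.float64(44.64613884156984)) resid 0.4290479495288708
  plate top 355 s [65.89251647 71.60073293] t -74.13482999881322 z 170.39505266457095
  upr top 4902 s [ 74.20518082 108.7617446 ] t [-94.68361627 -54.8743027 ] z 186.94082952920678
[0.54998938 0.15157656 0.10428597] [-6.48826611 -2.32876619  1.76472301] 0.01571245621828988
set 50 slope,z0 [2.89741379e-02 1.26452232e+02] srange (np.float64(-7.8034909754863975), np.float64(61.45932512362424)) resid 2.924923484007657
  upr top 39 s [ 77.80985163 113.18863977] t [53.22784025 94.94792618] z 186.85872711713068
bare 37 slope,z0 [8.87672842e-02 1.22449217e+02] srange (np.float64(5.774941223661585), np.float64(54.265217020354385)) resid 2.938190030937446
  upr top 42 s [ 76.70804725 111.82152579] t [-96.35683469 -54.70606907] z 187.16888068687155
```

Emit:
servo_tool --series "1 0.2 0 0.1 0;1 0.3 0 0.1 0;1 0.3 0 0.1 0;0.2 0.2 0 0 0;0.2 0 0 0 0;0.2 0 0 0 0;0.2 0 0 0 0;0.2 0 0 -2 0;0.2 0 0 -6 0;0.2 -2 0 -8 0;0.2 -4 0 -9 0;0.2 -6 0 -9 0;0.2 -6 0 -9 0;0.2 -6 0 -9 0"

```text
time: 9.75
tool_pos: [0.4947, 0.1336, 0.1941]
ee_rot: [3.141, -0.002, 0.315]
wrist_force: [-0.7, 0.7, -0.3]
width: 0.0374
```

```bash
python3 chk.py wrist w6
```

```text
[0.49491853 0.13367331 0.19345397] [-0.57175615  0.05580231  0.10353596] 0.03766588495819784
set 1606 slope,z0 [1.36588403e-02 1.27366634e+02] srange (np.float64(-65.25825250409878), np.float64(65.9723727377667)) resid 2.4217465073776654
  plate top 817 s [68.71345456 74.20152044] t 74.92024151250811 z 170.88765985254102
  upr top 1108 s [74.36994957 84.19958641] t [54.70646008 95.13111568] z 186.80342696907448
bare 131 slope,z0 [  0.75820208 104.29674895] srange (np.float64(30.600342651196115), np.float64(45.260925915818916)) resid 3.08856792405972
  plate top 191 s [65.50303538 71.13579781] t -74.23379501032215 z 170.220262581957
  upr top 1041 s [74.0464314  83.52282636] t [-94.51503489 -54.93110795] z 186.96878151024845
```

View pics/w6.png

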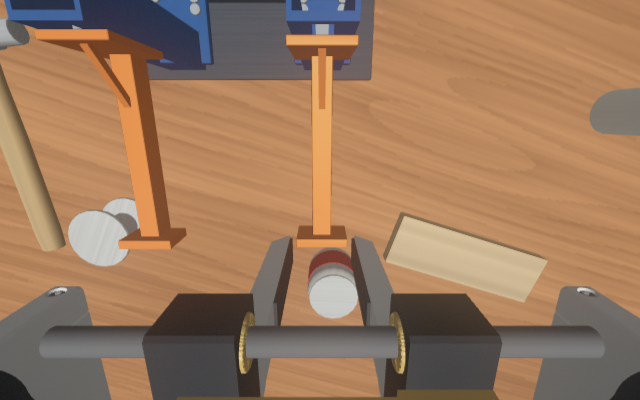

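The bracket hangs in the top slots, with the lip at (322,240). Now its sag, from the lip height against the set one.

```bash
python3 - <<'E'
from h import *
p,d,c,W=snap('wrist');P=pts(d,c,W)
e=np.array([.9507,.3101]);n=np.array([-.3101,.9507])
I=p.astype(int);r,g,b=I[...,0],I[...,1],I[...,2]
O=(r>140)&(g>50)&(g<190)&(b<110)&(r-b>80)
s=P[...,:2]@e*1000-569.8;t=P[...,:2]@n*1000-47.4;z=P[...,2]*1000
for tc in(75,-75):
    for a in range(-90,80,10):
        m=O&(abs(t-tc)<6)&(s>=a)&(s<a+10)&(z>100)
        if m.sum()>5: print(tc,a,m.sum(),np.round(np.percentile(z[m],[10,50,90]),1))
# board and bottle
R=(r>170)&(abs(z-20)<5)&(b>100)&(P[...,1]<.1)
Q=P[R][:,:2].astype(np.float32)*1000
print(cv2.minAreaRect(Q),len(Q))
E
```

```text
75 -90 48 [136.  136.8 137.6]
75 -80 178 [126.4 128.8 137.2]
75 -70 152 [126.2 127.  127.7]
75 -60 155 [126.1 126.9 127.8]
75 -50 160 [126.1 126.9 127.7]
75 -40 165 [126.2 127.1 127.7]
75 -30 171 [126.1 127.  127.8]
75 -20 175 [126.1 127.1 127.8]
75 -10 191 [126.3 127.  127.8]
75 0 196 [126.2 127.  128. ]
75 10 200 [126.  127.  127.8]
75 20 198 [126.3 127.1 127.9]
75 30 202 [126.3 127.6 134.4]
75 40 259 [126.5 129.5 143.8]
75 50 380 [126.3 127.7 152.1]
75 60 425 [126.3 154.  170.5]
75 70 164 [170.1 171.  171.8]
-75 -90 64 [129.4 130.2 130.8]
-75 -80 163 [120.  121.6 130.8]
-75 -70 153 [120.  121.  121.8]
-75 -60 149 [120.6 121.4 122.3]
-75 -50 153 [121.  121.9 122.8]
-75 -40 157 [121.5 122.2 123. ]
-75 -30 170 [121.9 122.7 123.6]
-75 -20 179 [122.2 123.  123.9]
-75 -10 182 [122.5 123.4 124.2]
-75 0 191 [122.9 124.  124.8]
-75 10 195 [123.5 124.4 125.1]
-75 20 195 [123.9 124.9 125.8]
-75 30 216 [124.5 125.9 133.5]
-75 40 237 [124.9 127.3 144.2]
-75 50 268 [125.7 147.5 154.9]
-75 60 335 [126.4 161.1 171.2]
-75 70 46 [169.5 170.8 171.5]
((461.2475891113281, -73.54889678955078), (65.87889099121094, 200.29949951171875), 0.35378527641296387) 7120
```

The bracket is engaged: 2.6° of sag, mid-arm 3 mm low, within limits. Next is the board, at (461,-73.5) with yaw≈0.

```bash
python3 -c "
from h import *
to(.4612,-.0735,.15,1.577)"
```

```text
shift cm [-9.63 18.66  4.3 ] turn -1.262 | now [0.495  0.1337 0.193 ] [-3.142 -0.     0.315] t 9.85 w 0.03767664911421454 F [0.2 0.8 0.4]
```

Emit:
servo_tool --series "-1 -0.9 1.7 0 -0.115;-1 -1.8 3.4 0 -0.23;-1 -2.6 5.1 0 -0.345;-1 -3.5 6.8 0 -0.46;-1 -4.4 8.5 0 -0.575;-1 -5.3 10.2 0 -0.69;-1 -6.1 11.9 0 -0.805;-1 -7 13.6 1 -0.92;-1 -7.9 15.3 2 -1.035;-1 -8.8 17 3 -1.15;-1 -9.6 18.7 4 -1.262;-1 -9.6 18.7 4.3 -1.262;-1 -9.6 18.7 4.3 -1.262;-1 -9.6 18.7 4.3 -1.262"

```text
time: 11.02
tool_pos: [0.4615, -0.0735, 0.1501]
ee_rot: [-3.141, -0.001, 1.575]
wrist_force: [1.0, -0.3, 1.6]
width: 0.0941
```

```bash
python3 - <<'E'
from h import *
to(.4612,-.0735,.003,1.577)
p,d,c,W=snap('wrist');P=pts(d,c,W);save('w7',p)
I=p.astype(int);r,g,b=I[...,0],I[...,1],I[...,2];z=P[...,2]*1000
R=(r>170)&(abs(z-20)<5)&(b>100)&(np.hypot(P[...,0]-.46,P[...,1]+.073)<.13)
print(cv2.minAreaRect(P[R][:,:2].astype(np.float32)*1000),R.sum(),np.median(z[R]))
E
```

```text
shift cm [-1.000e-02 -2.000e-02  1.471e+01] turn -0.002 | now [ 0.4615 -0.0735  0.1501] [-3.141e+00 -1.000e-03  1.575e+00] t 11.0167 w 0.09407736460070294 F [ 1.  -0.3  1.6]
((460.7862548828125, -73.40093231201172), (66.02191162109375, 199.85479736328125), 0.3482275605201721) 11461 18.870303601330296
```

View pics/w7.png

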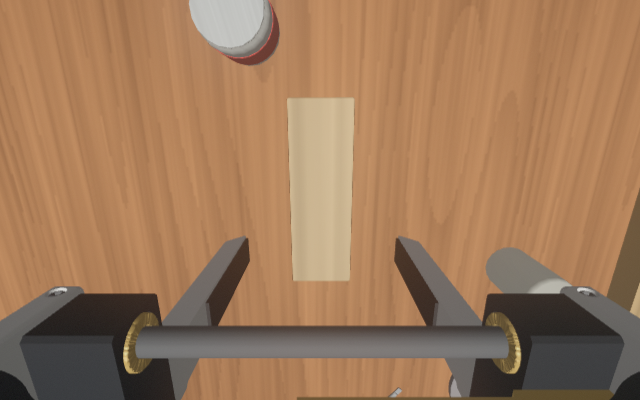

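The board is square and centred between the open fingers (u≈321).

Emit:
servo_tool --series "-1 0 0 4 0;-1 0 0 8 0;-1 0 0 11.5 0;-1 0 0 13.5 0;-1 0 0 14.4 0;-1 0 0 14.7 0;-1 0 0 14.7 0;1 0 0 14.7 0;1 0 0 14.7 0;1 0 0 14.7 0;1 0 0 14.7 0;1 0 0 14.7 0;1 0 0 13.5 0;1 0 0 11 0;1 0 0 7 0;1 0 0 3 0;1 0 0 -1 0;1 0 0 -4 0;1 0 0 -6 0;1 0 0 -6 0"

```text
time: 12.73
tool_pos: [0.4635, -0.0747, 0.2162]
ee_rot: [3.131, 0.003, 1.577]
wrist_force: [0.5, 0.5, -0.2]
width: 0.0658
```

```bash
python3 -c "
from h import *
to(.5503-.0147,.1505+.0451-.0735*0,.21,1.886)
# shelf centre: s=569.8,t=47.4
e=np.array([.9507,.3101]);n=np.array([-.3101,.9507]);q=.5698*e+.0474*n;print(q);to(q[0],q[1],.21,1.886)"
```

```text
shift cm [26.99  7.36  0.62] turn -0.309 | now [ 0.4635 -0.0747  0.2162] [3.131e+00 3.000e-03 1.577e+00] t 12.7333 w 0.06580748083184972 F [ 0.5  0.5 -0.2]
[0.52701012 0.22175816]
shift cm [29.61  6.52  0.6 ] turn -0.309 | now [ 0.4635 -0.0747  0.2162] [3.131e+00 3.000e-03 1.577e+00] t 12.7333 w 0.06580748083184972 F [ 0.5  0.5 -0.2]
```

Emit:
servo_tool --series "1 2 0.4 0 -0.02;1 5 1 0 -0.05;1 9 2 0 -0.1;1 13 3 0 -0.15;1 17 3.9 0 -0.2;1 21 4.8 0 -0.25;1 25 5.7 0 -0.29;1 28 6.2 0 -0.309;1 29.6 6.5 0 -0.309;1 29.6 6.5 0 -0.309;1 29.6 6.5 0 -0.309;1 29.6 6.5 0 -0.309"

```text
time: 13.73
tool_pos: [0.5237, 0.2214, 0.2088]
ee_rot: [-3.139, 0.001, 1.885]
wrist_force: [1.2, 0.0, -0.6]
width: 0.0659
```

```bash
cat > bd.py <<'E'
from h import *
import sys
to(.527,.2218,.132,1.886)
p,d,c,W=snap(sys.argv[1]);P=pts(d,c,W);save(sys.argv[2],p);o=robot.get_obs()
I=p.astype(int);r,g,b=I[...,0],I[...,1],I[...,2];z=P[...,2]*1000;h=float(sys.argv[3])
e=np.array([.9507,.3101]);n=np.array([-.3101,.9507])
s=P[...,:2]@e*1000-569.8;t=P[...,:2]@n*1000-47.4
R=(r>130)&(abs(z-h)<8)&(b>80)&(r>b+20)&(abs(s)<70)&(abs(t)<130)
Q=np.stack([s[R],t[R]],1).astype(np.float32);print(R.sum(),cv2.minAreaRect(Q),np.percentile(Q,[1,50,99],axis=0))
f=np.linalg.lstsq(np.c_[Q,np.ones(len(Q))],z[R],rcond=None)[0];print('plane',f)
E
python3 bd.py wrist w8 233
```

```text
shift cm [-0.06  0.35  7.68] turn -0.001 | now [0.5237 0.2214 0.2088] [-3.139e+00  1.000e-03  1.885e+00] t 13.7333 w 0.06594017661180611 F [ 1.2  0.  -0.6]
115 ((-6.516273498535156, 32.484039306640625), (142.12673950195312, 72.32241821289062), 78.96411895751953) [[-47.56180504 -41.0022345 ]
 [-11.16501045  55.49753952]
 [ 25.71939011  99.10024155]]
plane [-6.89256131e-02 -1.70149949e-02  2.26210204e+02]
```

View pics/w8.png

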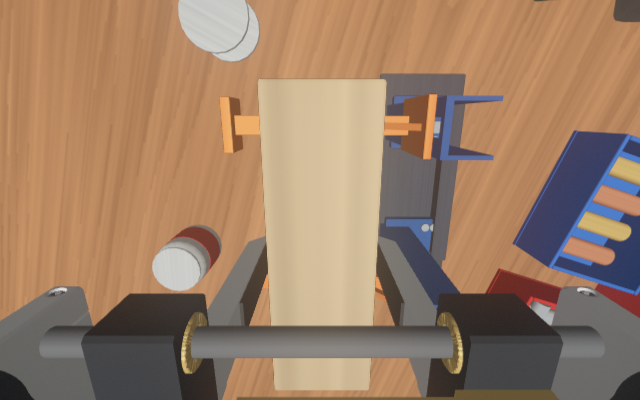

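The board is held over both arms, between lips and plates. Centre it by +3.5 mm, then lower.

Emit:
servo_tool --series "1 0 0.3 1 0;1 0 0.3 3 0;1 0 0.3 5 0;1 0 0.3 6.3 0;1 0 0.3 7 0;1 0 0.3 7.3 0;1 0 0.3 7.5 0;1 0 0.3 7.6 0;1 0 0.3 7.6 0;1 0 0.3 7.6 0"

```text
time: 14.62
tool_pos: [0.5277, 0.2235, 0.1355]
ee_rot: [3.14, 0.0, 1.886]
wrist_force: [0.3, 0.9, -0.9]
width: 0.0657
```

```bash
python3 bd.py wrist w9 148
```

```text
shift cm [-0.14 -0.12  0.35] turn -0.0 | now [0.5277 0.2235 0.1355] [3.14  0.    1.886] t 14.6167 w 0.06565366978145175 F [ 0.3  0.9 -0.9]
31642 ((6.142662048339844, 1.8750686645507812), (201.5228729248047, 99.48409271240234), 87.07530975341797) [[-30.52822102 -93.67578285]
 [  1.78321171  34.12833977]
 [ 33.69576378 100.45564308]]
plane [-1.64205605e-04  4.94330700e-04  1.49999955e+02]
```

Emit:
servo_tool --series "1 -0.1 -0.1 0.2 0;1 -0.1 -0.1 0.3 0;1 -0.1 -0.1 0.35 0;1 -0.1 -0.1 0.35 0;0.2 -0.1 -0.1 0.35 0;-0.4 -0.1 -0.1 0.35 0;-0.6 -0.1 -0.1 0.35 0;-0.6 -0.1 -0.1 0.35 0;-0.6 -0.1 -0.1 0.35 0;-0.6 -0.1 -0.1 -1 0;-0.6 -0.1 -0.1 -4 0;-0.6 -0.1 -0.1 -8 0;-0.6 -0.1 -0.1 -12 0;-0.6 -0.1 -0.1 -13 0;-0.6 -0.1 -0.1 -13 0;-0.6 -0.1 -0.1 -13 0"

```text
time: 16.0
tool_pos: [0.5266, 0.2222, 0.2641]
ee_rot: [3.141, 0.0, 1.886]
wrist_force: [-0.7, -0.0, -0.8]
width: 0.0753
```

```bash
python3 bd.py wrist w10 147; python3 - <<'E'
from h import *
p,d,c,W=snap('top');P=pts(d,c,W);I=p.astype(int);r,g,b=I[...,0],I[...,1],I[...,2];z=P[...,2]*1000
N=np.hypot(P[...,0]-.672,P[...,1]+.161)<.06
m=N&(b>110)&(r<100)&(z>125);Q=P[m][:,:2].astype(np.float32)*1000;print('head',m.sum(),cv2.minAreaRect(Q),np.median(z[m]))
to(.672,-.161,.25,.4)
E
```

```text
shift cm [-0.05  0.02 13.21] turn -0.0 | now [0.5266 0.2222 0.2641] [3.141 0.    1.886] t 16.0 w 0.07528264821689519 F [-0.7 -0.  -0.8]
12502 ((14.757209777832031, 0.8833160400390625), (198.89825439453125, 95.6041488647461), 89.8936538696289) [[-32.00443932 -95.35751724]
 [  0.61343005  16.34250164]
 [ 44.01535358  99.26824562]]
plane [2.60338402e-03 1.35559347e-02 1.45956983e+02]
head 149 ((673.1851196289062, -164.09841918945312), (63.26241683959961, 18.497787475585938), 24.2054443359375) 149.6290477682527
shift cm [-40.94   2.07   1.12] turn 1.486 | now [0.5256 0.2218 0.2613] [-3.137 -0.     1.886] t 16.1 w 0.07542327851510182 F [-0.3  0.6 -0.5]
```

The board rests on both arms: top at ~147 mm, tilt 0.014 rad, centred within a few mm. Now the bottle, its head axis at yaw≈24°.

```bash
python3 -c "
from h import *
to(.6805,-.161,.25,.422)"
```

```text
shift cm [-41.2    2.88   1.12] turn 1.464 | now [0.5256 0.2218 0.2613] [-3.137 -0.     1.886] t 16.1 w 0.07542327851510182 F [-0.3  0.6 -0.5]
```

Emit:
servo_tool --series "-0.3 -2 0.2 0 0.11;-0.3 -5 0.4 0 0.22;-0.3 -8 0.6 0 0.33;-0.3 -12 0.8 0 0.44;-0.3 -15 1 0 0.55;-0.3 -18 1.2 0 0.66;-0.3 -22 1.5 0 0.77;-0.3 -25 1.7 0 0.88;-0.3 -28 2 0 0.99;-0.3 -32 2.2 0 1.1;-0.3 -35 2.4 0 1.21;-0.3 -38 2.6 0.5 1.32;-0.3 -40 2.8 1 1.42;-0.3 -41.2 2.9 1.1 1.464;-0.3 -41.2 2.9 1.1 1.464;-0.3 -41.2 2.9 1.1 1.464;-0.3 -41.2 2.9 1.1 1.464"

```text
time: 17.52
tool_pos: [0.6812, -0.1596, 0.2521]
ee_rot: [-3.14, 0.002, 0.424]
wrist_force: [-0.0, -0.2, 0.4]
width: 0.0608
```

```bash
python3 - <<'E'
from h import *
to(.6805,-.161,.115,.422)
p,d,c,W=snap('wrist');P=pts(d,c,W);save('w11',p)
I=p.astype(int);r,g,b=I[...,0],I[...,1],I[...,2];z=P[...,2]*1000
N=np.hypot(P[...,0]-.68,P[...,1]+.161)<.07
m=N&(b>r+40)&(z>143)&(z<156);Q=P[m][:,:2].astype(np.float32)*1000;print('head',m.sum(),cv2.minAreaRect(Q),np.median(z[m]))
m=N&(z>60)&(z<80)&(b<r+30);Q=P[m][:,:2].astype(np.float32)*1000;print('body',m.sum(),cv2.minEnclosingCircle(Q) if m.sum()>5 else '')
E
```

```text
shift cm [-0.1   0.12 13.71] turn 0.002 | now [ 0.6812 -0.1596  0.2521] [-3.14e+00  2.00e-03  4.24e-01] t 17.5167 w 0.060841609607514294 F [-0.  -0.2  0.4]
head 1207 ((676.0882568359375, -165.13833618164062), (63.86964416503906, 18.630767822265625), 24.989395141601562) 148.58194311984823
body 292 ((683.8644409179688, -161.73439025878906), 24.74586296081543)
```

View pics/w11.png

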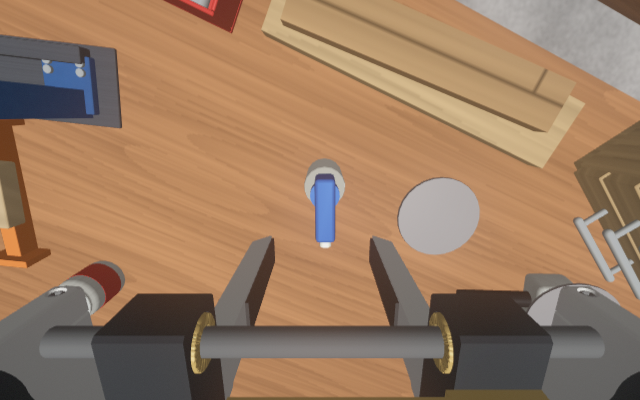

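The head is at (325,210), nozzle toward the gripper; its axis from body and head agrees at (683.5,-161.8). Descend and grip.

Emit:
servo_tool --series "-0.3 0.1 0.3 2 -0.008;-0.3 0.1 0.3 5 -0.008;-0.3 0.1 0.3 8.5 -0.008;-0.3 0.1 0.3 11.5 -0.008;-0.3 0.1 0.3 13 -0.008;-0.3 0.1 0.3 13.6 -0.008;-0.3 0.1 0.3 13.6 -0.008;0.2 0.1 0.3 13.6 -0.008;0.6 0.1 0.3 13.6 -0.008;1 0.1 0.3 13.6 -0.008;1 0.1 0.3 13.6 -0.008;1 0.1 0.3 13.6 -0.008;1 0.1 0.3 13.6 -0.008;1 0.1 0.3 13.6 -0.008"

```text
time: 18.73
tool_pos: [0.684, -0.1631, 0.1178]
ee_rot: [3.141, -0.0, 0.43]
wrist_force: [1.3, -0.6, 2.3]
width: 0.0198
```

Emit:
servo_tool --series "1 0 0 -0.5 0;1 0 0 -1.5 0;1 0 0 -3.5 0;1 0 0 -7 0;1 0 0 -11 0;1 0 0 -15 0;1 0 0 -18 0;1 0 0 -19 0;1 0 0 -19 0"

```text
time: 19.48
tool_pos: [0.6849, -0.1633, 0.3139]
ee_rot: [3.135, -0.008, 0.43]
wrist_force: [-0.7, -0.7, -1.8]
width: 0.0196
```

```bash
python3 -c "
from h import *
to(.527,.222,.31,.43)"
```

```text
shift cm [  1.7  -41.61   0.12] turn -0.0 | now [ 0.6849 -0.1633  0.3139] [ 3.135 -0.008  0.43 ] t 19.4833 w 0.019556414235623987 F [-0.7 -0.7 -1.8]
```

Emit:
servo_tool --series "1 0.1 -0.8 -0.5 0;1 0.2 -2.5 -1 0;1 0.3 -5 -1 0;1 0.4 -8 -1 0;1 0.5 -11.2 -1 0;1 0.6 -14.4 -1 0;1 0.7 -17.6 -1 0;1 0.9 -20.8 -1 0;1 1 -24 -1 0;1 1.1 -27.2 -1 0;1 1.3 -30.4 -1 0;1 1.4 -33.6 -1 0;1 1.5 -36.6 -1 0;1 1.6 -39 -1 0;1 1.7 -40.8 -1 0;1 1.7 -41.6 -1 0;1 1.7 -41.6 -1 0;1 1.7 -41.6 -1 0;1 1.7 -41.6 -1 0"

```text
time: 21.07
tool_pos: [0.5259, 0.2214, 0.3168]
ee_rot: [3.141, 0.001, 0.429]
wrist_force: [0.2, 0.2, -1.5]
width: 0.0201
```

```bash
python3 - <<'E'
from h import *
to(.527,.222,.267,.43)
p,d,c,W=snap('scene');P=pts(d,c,W)
z=P[...,2]*1000;I=p.astype(int);r,g,b=I[...,0],I[...,1],I[...,2]
m=(np.hypot(P[...,0]-.527,P[...,1]-.222)<.05)&(z>160)&(z<290)&(abs(r-b)<50)&(r>120)
Q=P[m]*1000
for a in range(160,280,15):
    k=(Q[:,2]>=a)&(Q[:,2]<a+15)
    if k.sum()>3: print(a,k.sum(),Q[k].mean(0).round(1),np.ptp(Q[k],axis=0).round())
print(Q[:,2].min() if len(Q) else None)
E
```

```text
shift cm [ 0.13 -0.01  4.98] turn -0.001 | now [0.5259 0.2214 0.3168] [3.141e+00 1.000e-03 4.290e-01] t 21.0667 w 0.02005919720072786 F [ 0.2  0.2 -1.5]
190 10 [546.5 212.  201.6] [18. 28.  7.]
205 6 [549.4 232.2 211.7] [ 9. 25. 14.]
235 4 [549.5 235.3 244.2] [ 4.  3. 11.]
265 55 [540.1 212.3 275.8] [44. 40. 12.]
197.97355789452976
```

Emit:
servo_tool --series "1 0.1 0 0.8 0;1 0.1 0 2 0;1 0.1 0 3.2 0;1 0.1 0 4 0;1 0.1 0 4.5 0;1 0.1 0 4.8 0;1 0.1 0 5 0;1 0.1 0 5 0;1 0.1 0 5 0"

```text
time: 21.87
tool_pos: [0.5271, 0.2227, 0.268]
ee_rot: [3.141, -0.001, 0.43]
wrist_force: [0.9, 0.9, -1.8]
width: 0.0195
```

Emit:
servo_tool --series "1 0 0 0.1 0;1 0 0 0.2 0;1 0 0 0.2 0;1 0 0 0.2 0"

```text
time: 22.2
tool_pos: [0.5269, 0.2227, 0.2655]
ee_rot: [3.141, -0.0, 0.43]
wrist_force: [0.1, 0.4, -2.9]
width: 0.0201
```

Emit:
servo_tool --series "1 0 0 0.1 0;1 0 0 0.15 0;1 0 0 0.15 0;1 0 0 0.15 0"

```text
time: 22.53
tool_pos: [0.527, 0.2227, 0.265]
ee_rot: [3.141, -0.002, 0.43]
wrist_force: [-0.2, -1.1, 3.1]
width: 0.0197
```

Contact is felt (-2.9 → +3.1 N). Release and retreat straight up.

Emit:
servo_tool --series "0.4 0 0 0 0;0 0 0 0 0;-0.3 0 0 0 0;-0.3 0 0 0 0;-0.3 0 0 0 0;-0.3 0 0 -1 0;-0.3 0 0 -3 0;-0.3 0 0 -6 0;-0.3 0 0 -9 0;-0.3 -4 0 -10 0;-0.3 -8 0 -10 0;-0.3 -12 0 -10 0;-0.3 -12 0 -10 0;-0.3 -12 0 -10 0;-0.3 -12 0 -10 0"

```text
time: 23.78
tool_pos: [0.4181, 0.1728, 0.3648]
ee_rot: [3.141, -0.002, 0.43]
wrist_force: [0.6, 0.3, -0.8]
width: 0.0607
```

```bash
cat > fin.py <<'E'
from h import *
e=np.array([.9507,.3101]);n=np.array([-.3101,.9507])
for nm in('wrist','top'):
    p,d,c,W=snap(nm);P=pts(d,c,W);save('f_'+nm,p)
    I=p.astype(int);r,g,b=I[...,0],I[...,1],I[...,2];z=P[...,2]*1000
    s=P[...,:2]@e*1000-569.8;t=P[...,:2]@n*1000-47.4
    R=(r>130)&(abs(z-147)<5)&(b>80)&(r>b+20)&(abs(s)<45)&(abs(t)<130)
    if R.sum()>20:
        Q=np.stack([s[R],t[R]],1);f=np.linalg.lstsq(np.c_[Q,np.ones(len(Q))],z[R],rcond=None)[0]
        print(nm,'board',R.sum(),np.percentile(Q,[.5,99.5],axis=0).round(1).tolist(),'plane',f.round(4))
    m=(b>r+40)&(z>285)&(z<305)&(np.hypot(s,t)<90)
    if m.sum()>5: print('head',m.sum(),cv2.minAreaRect(np.stack([s[m],t[m]],1).astype(np.float32)),np.median(z[m]))
    m=(abs(r-b)<40)&(r>110)&(z>205)&(z<228)&(np.hypot(s,t)<70)
    if m.sum()>5: print('body',m.sum(),cv2.minEnclosingCircle(np.stack([s[m],t[m]],1).astype(np.float32)),np.median(z[m]))
    O=(r>140)&(g>50)&(g<190)&(b<110)&(r-b>80)
    for tc in(75,-75):
        m=O&(abs(t-tc)<6)&(s>-72)&(s<-40)&(z>110)&(z<132)
        m2=O&(abs(t-tc)<22)&(abs(s-70)<8)&(z>163)&(z<178)
        print(tc,'arm z front',np.median(z[m]) if m.sum() else None,'plate z',np.median(z[m2]) if m2.sum() else None)
o=robot.get_obs();print(o['time'],o['tool_pos'],o['wrist_force'],o['width'])
E
python3 fin.py
```

```text
wrist board 7042 [[-32.3, -97.8], [32.9, 99.6]] plane [1.740000e-02 2.040000e-02 1.459839e+02]
head 2256 ((-10.827829360961914, -2.8793859481811523), (64.96834564208984, 19.467857360839844), 6.754804611206055) 295.5395825659565
body 302 ((-1.8487401008605957, -0.4809727370738983), 24.74139976501465) 224.63224560794544
75 arm z front 126.85202333787576 plate z 170.80778988732865
-75 arm z front 121.08249151836092 plate z 170.43029020224415
top board 708 [[-33.4, -98.0], [32.1, 55.5]] plane [1.46000e-02 2.23000e-02 1.47361e+02]
head 232 ((-12.70968246459961, -2.345945358276367), (65.33717346191406, 20.514507293701172), 6.231252670288086) 296.1866038590932
body 42 ((-3.056835889816284, -0.37683990597724915), 24.44835662841797) 222.3987286394392
75 arm z front None plate z 171.67964528028403
-75 arm z front 121.9387730549304 plate z 171.23111342518249
23.8833 [0.41871232 0.1730046  0.36385622] [ 0.89301651 -0.44085692 -0.15163866] 0.061347192949738776
```

View pics/f_wrist.png

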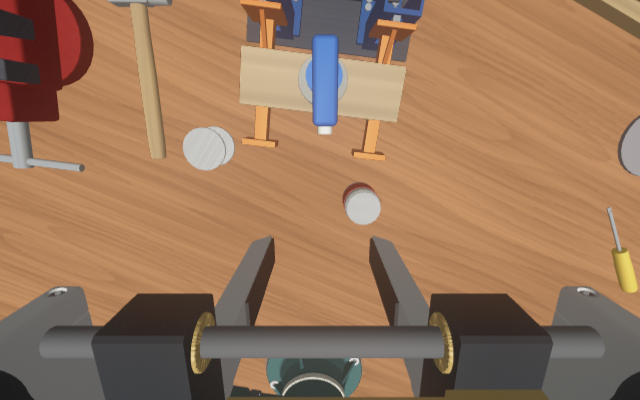

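The board and bottle stand centred on both arms, with the bottle axis 2–3 mm off the middle, and the gripper is clear. Handing in.

```bash
python3 -c "
from h import *
print(robot.close_job())"
```

```text
the job is handed in; nothing more can be done
None
```

I handed the job in at about 24 s of the 72 s allowed. It reports no verdict, so what follows is from my own last checks.

- **Bracket:** it hangs in the top two slots of the bare upright. It sags 2.6°, inside the 3° allowed. The middle of its arm is about 3 mm lower than the set bracket's, which puts it at about 97 mm against the 91–105 mm limits. Its plate top leans about 3 mm off the face.
- **Board:** it lies across both arms, centred within about 1 mm. It tilts about 0.027 rad because of the sag; the limit is 0.09.
- **Bottle:** it stands upright on the board, about 2–3 mm from the middle. I felt its contact with the board before releasing, when the vertical wrist force went from -2.9 to +3.1 N.
- **Robot and other items:** the gripper is clear of everything. The screwdriver, disc, spool and tin were never touched, though I did not re-measure where they are.

Two checks came out wrong along the way. The script that compared the held bracket with the set one misjudged the set arm's direction once it was mostly out of view. One board outline also picked up orange bracket parts. I ignored both readings and went by plate and lip heights, wrist force and a cleaner outline.

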